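Shut the row of flip-top pellet vials

TASK

Shut the five flip-top vials of reference pellets in the rack with your fingertips, picking nothing up: run along the row from the white-lidded blank, swinging the lids over onto their mouths one after another, so that no dust goes from a standard into the blank. Then press every lid gently down until it is fully home. Do not shove the rack about, and leave the metal cells and everything else alone.

Things in the scene. Friction and masses are not known exactly. Their poses are not given: they have to be found in the camera images.
- rack: Grey ten-place sample rack, 100 x 262 x 26 mm, loose on its feet; about 1.3 kg with the vials, slides if shoved hard. Origin: centre of its underside; z up, y along its two rows of places, 50 mm apart. Five white flip-top vials are fixed upright in the near row (rack x = -25 mm, y = +100, +50, 0, -50, -100 mm: vial 1 to 5); metal cells hang in three places at rack x = +25 mm.
- mouth1 (a point): Centre of the open rim of the white-lidded blank (rack +y end): 38 mm across, 60 mm above the rack's underside. Axes as the rack's: z up, +y along the row to the lid's hinge, which lies 21.5 mm off at rim height. The lid (39 mm round, 3.5 mm thick) closes towards -y, its thumb tab reaching 46 mm from the hinge; home, its top is level, 3.5 mm above this point.
- mouth2 (a point): Centre of the open rim of the second vial, blue lid: 38 mm across, 60 mm above the rack's underside. Axes as the rack's: z up, +y along the row to the lid's hinge, which lies 21.5 mm off at rim height. The lid (39 mm round, 3.5 mm thick) closes towards -y, its thumb tab reaching 46 mm from the hinge; home, its top is level, 3.5 mm above this point.
- mouth3 (a point): Centre of the open rim of the third vial, blue lid: 38 mm across, 60 mm above the rack's underside. Axes as the rack's: z up, +y along the row to the lid's hinge, which lies 21.5 mm off at rim height. The lid (39 mm round, 3.5 mm thick) closes towards -y, its thumb tab reaching 46 mm from the hinge; home, its top is level, 3.5 mm above this point.
- mouth4 (a point): Centre of the open rim of the fourth vial, blue lid: 38 mm across, 60 mm above the rack's underside. Axes as the rack's: z up, +y along the row to the lid's hinge, which lies 21.5 mm off at rim height. The lid (39 mm round, 3.5 mm thick) closes towards -y, its thumb tab reaching 46 mm from the hinge; home, its top is level, 3.5 mm above this point.
- mouth5 (a point): Centre of the open rim of the fifth vial, blue lid (rack -y end): 38 mm across, 60 mm above the rack's underside. Axes as the rack's: z up, +y along the row to the lid's hinge, which lies 21.5 mm off at rim height. The lid (39 mm round, 3.5 mm thick) closes towards -y, its thumb tab reaching 46 mm from the hinge; home, its top is level, 3.5 mm above this point.
- lid1 (a joint): Swing of lid 1, rad: grows as it opens (1.45 about upright, 1.9 the stop), 0 when its plug rests on the mouth. Stays where it is left (friction 0.035 N m). The lid's angle above level is lid1 + seat1.
- seat1 (a joint): How far the plug of lid 1 stands proud, rad: 0.12 (free edge about 5 mm high) until pressed, 0 when home. Stays where it is left; pressing takes 0.2 N m about the hinge: about 5 N on the lid's free edge, 10 N at its middle, once the lid is swung right down.
- lid2 (a joint): Swing of lid 2, rad: grows as it opens (1.45 about upright, 1.9 the stop), 0 when its plug rests on the mouth. Stays where it is left (friction 0.035 N m). The lid's angle above level is lid2 + seat2.
- seat2 (a joint): How far the plug of lid 2 stands proud, rad: 0.12 (free edge about 5 mm high) until pressed, 0 when home. Stays where it is left; pressing takes 0.2 N m about the hinge: about 5 N on the lid's free edge, 10 N at its middle, once the lid is swung right down.
- lid3 (a joint): Swing of lid 3, rad: grows as it opens (1.45 about upright, 1.9 the stop), 0 when its plug rests on the mouth. Stays where it is left (friction 0.035 N m). The lid's angle above level is lid3 + seat3.
- seat3 (a joint): How far the plug of lid 3 stands proud, rad: 0.12 (free edge about 5 mm high) until pressed, 0 when home. Stays where it is left; pressing takes 0.2 N m about the hinge: about 5 N on the lid's free edge, 10 N at its middle, once the lid is swung right down.
- lid4 (a joint): Swing of lid 4, rad: grows as it opens (1.45 about upright, 1.9 the stop), 0 when its plug rests on the mouth. Stays where it is left (friction 0.035 N m). The lid's angle above level is lid4 + seat4.
- seat4 (a joint): How far the plug of lid 4 stands proud, rad: 0.12 (free edge about 5 mm high) until pressed, 0 when home. Stays where it is left; pressing takes 0.2 N m about the hinge: about 5 N on the lid's free edge, 10 N at its middle, once the lid is swung right down.
- lid5 (a joint): Swing of lid 5, rad: grows as it opens (1.45 about upright, 1.9 the stop), 0 when its plug rests on the mouth. Stays where it is left (friction 0.035 N m). The lid's angle above level is lid5 + seat5.
- seat5 (a joint): How far the plug of lid 5 stands proud, rad: 0.12 (free edge about 5 mm high) until pressed, 0 when home. Stays where it is left; pressing takes 0.2 N m about the hinge: about 5 N on the lid's free edge, 10 N at its middle, once the lid is swung right down.
- cell_1: Aluminium sample cell with a film window, 46 mm across and 45 mm high, hanging loose in the far row of the rack; origin under its centre.
- cell_2: Aluminium sample cell with a film window, 46 mm across and 45 mm high, hanging loose in the far row of the rack; origin under its centre.
- cell_3: Aluminium sample cell with a film window, 46 mm across and 45 mm high, hanging loose in the far row of the rack; origin under its centre.
- film_box: White card box of film discs, 70 x 124 x 54 mm, on the front strip by the sink; origin under its centre.
- tweezers: Steel tweezers, 130 mm long, lying on the front strip by the sink; origin under their middle.
- std: Small bottle with a red cap, 44 mm across, 75 mm high, behind the rack; origin under its centre.
There are look-alikes about, which are no part of the job. Leave any purple or turquoise look-alike of the cell_1 alone.

How it is judged:
On the way, in this order (a step that is already met when the one before it is completed fails the run):
1. lid 1 is swung down towards its mouth (swing under 0.7 rad), in the order of the row (value of joint lid1 below 0.7 rad), for 0.04 s.
2. lid 2 is swung down towards its mouth (swing under 0.7 rad), in the order of the row (value of joint lid2 below 0.7 rad), for 0.04 s.
3. lid 3 is swung down towards its mouth (swing under 0.7 rad), in the order of the row (value of joint lid3 below 0.7 rad), for 0.04 s.
4. lid 4 is swung down towards its mouth (swing under 0.7 rad), in the order of the row (value of joint lid4 below 0.7 rad), for 0.04 s.
5. lid 5 is swung down towards its mouth (swing under 0.7 rad), in the order of the row (value of joint lid5 below 0.7 rad), for 0.04 s.
At the end, for the whole second after the job is handed in: All five lids are home: each lid's swing under 0.04 rad and its plug within 0.04 rad (under 2 mm at the free edge) of home; the rack stands level, at rest and within 30 mm of where it stood, with the three cells upright in their places (value of joint each of lid1, lid2, lid3, lid4, lid5, seat1, seat2, seat3, seat4, seat5 below 0.04 rad and distance of rack from where it was at the start of the episode below 0.03 m and angle between rack's own z axis and vertical below 0.05 rad and linear speed of rack below 0.02 m/s and horizontal distance between cell_1 and mouth2 below 0.06 m and horizontal distance between cell_2 and mouth3 below 0.06 m and horizontal distance between cell_3 and mouth5 below 0.06 m and angle between each of cell_1, cell_2, cell_3's own z axis and vertical below 0.15 rad); the robot touches nothing.
It fails at once if the rack is shoved more than 30 mm, lifted more than 10 mm or tipped (distance of rack from where it was at the start of the episode above 0.03 m or height (world z) of rack above 0.01 m or angle between rack's own z axis and vertical above 0.12 rad).
It fails at once if the fingers or arm press on the rack, vials or lids with more than 40 N (contact force between any of the fingers, the arm and rack above 40 N).
It fails at once if a metal cell is touched (contact force between any of the arm, the fingers and cell_1 above 1 N or contact force between any of the arm, the fingers and cell_2 above 1 N or contact force between any of the arm, the fingers and cell_3 above 1 N).
It fails at once if the film box, the tweezers or the red-capped bottle is moved by more than 15 mm (distance of any of film_box, tweezers, std from where it was at the start of the episode above 0.015 m).
It also fails if it takes over 56 s, if anything falls off the work surface, if the arm or the gripper's body presses on something with over 40 N, if the wrist force passes 120 N, or if a joint passes its speed limit or range.

ROBOT

A 7-joint arm with a two-finger parallel gripper is mounted at the origin on a cart in front of the work surface, level with it; the furniture and walls round the work are solid. World frame = base frame: x ahead of the robot, y to its left, z up, the work surface at z = 0. Lengths are in m, angles in rad, forces in N, time in s.
With the tool pointing down it reaches from about 0.35 to 0.9 m from the base axis. Payload 7.2 kg.
Tool frame: the origin (TCP) lies at the very end of the fingers, on their centre line; the grasp point (between the pads) lies 19 mm behind it (robot.grip_point_offset is the distance from the TCP to the grasp point, in m); z points along the fingers, y is the line along which they close (so a half turn about z gives the same grasp; the last joint's range is limited). The gripper opens to 85 mm and grips with 20 to 120 N. Pads are 22 mm wide; open, the fingers measure 114 mm over their backs; the gripper's body (76 mm by 85 mm) begins 54 mm behind the grasp point. The pads swing forward as they close: fully open they stand 13 mm farther back than shut.
Start: joints at [1.18, 0.411, -0.013, 1.596, 0.006, 1.134, -0.082], TCP at [0.198, -0.593, 0.231] pointing down, gripper open.
Joint ranges: [-2.95, 2.95], [-0.29, 1.99], [-1.47, 1.44], [0.14, 2.54], [-1.03, 4.17], [0.13, 1.85], [-2.86, 2.86]. Speed limits (rad/s): [2.39, 2.39, 3.01, 3.01, 3.14, 3.14, 3.14].

INTERFACE

Orientations are given as a unit quaternion [w, x, y, z].
In Python, from workcell import robot, optics, models gives the robot as it stands. Calls block until the motion is done:
- robot.move_ptp(position, orientation): joint-space move of the TCP to a pose.
- robot.move_straight(position, rotation=None, rate=0.15): straight line of the TCP; rotation=None keeps the orientation; rate is the mean speed in m/s.
- robot.movej(angles): joint-space move.
- robot.set_gripper(opening, grasp_force=None): opening from 0.0 (shut) to 1.0 (fully open); grasp_force is the grip in N (None keeps the last); returns when the fingers have stopped.
- robot.dwell(seconds).
- robot.inverse_kinematics(position, orientation): joint angles nearest the present ones, or None.
- robot.get_obs(): the state.
- optics.capture(name): name is "scene" or "top" or "wrist"; returns the picture (420x560x3 uint8, red, green, blue); there is no depth.
- optics.get_calibration(name): a dict with "fov_y" (degrees; the focal length in pixels is half the picture's height over the tangent of half this angle, whatever the lens; pixels are square), "cx", "cy" (the principal point, pixels), "D" ([k1, k2, p1, p2, k3] as OpenCV has them; the pictures are not rectified), "rvec" (rotation vector, rad) and "tvec" (3), from world to camera coordinates, as OpenCV has them. Camera axes: x right, y down, z forward; pixel columns grow to the right and rows downward; lengths in m; the calibration is good to about 2 mm. A picture is of the moment at which its call begins: read the wrist's pose just before it. get_calibration takes no time and is no camera call; for the wrist camera it gives the pose at the moment of the call.
A pose or a line that the arm cannot do raises robot.IKError and nothing moves.
- robot.job_done(): hands the job in; it is judged then, once.
Trained networks look in the newest picture that a camera, given by its name, has taken for a name from the list of things; names that differ only in an ending like _2 or _b are one class to them, and where a whole thing is asked for, a point or a joint stands for the part that bears it (a point fixed in the world has none). Each returns a list of dicts, best first, with "confidence" (0 to 1); they miss things now and then, are a little off and sometimes report something else, mostly with a low value. They report only what shows in the picture. A call takes as long as a camera call. They do not tell look-alikes from the thing itself.
- models.cut_out(thing, camera): "region" (420x560 bool, what is visible of it) and "extent" ([centre column, centre row, width, height] in pixels, round what is visible of it).
The state is a dict: "time": time; "q": joint angles; "qd": joint speeds; "joint_efforts": joint torques, N m; "eef_pos": TCP position; "tcp_rot": TCP orientation; "wrist_force": force on the tool from outside, world axes, zero at the start; "wrist_torque": the same for the moment, N m; "grip_width": opening from 0.0 (shut) to 1.0 (fully open); "grip_force": force on a finger pad.
Only numpy, scipy, OpenCV 4.12 (cv2) and the standard library are available. Lean on these libraries where they do the work, as an engineer would, in place of code of your own. Each camera call takes 0.05 s, during which the arm holds its last target. There are 200 camera calls.

## Working session

There is one attempt and no reset: what is moved stays moved. The work goes in short steps, each a Python script; the robot and the scene stay as the last script left them, time stands still between calls to the robot, and variables do not carry over. Pictures are saved under pics/ and viewed, at most 10 in all, crops included, and the job is handed in when it is done.

```bash
mkdir -p pics; ls
python3 - <<'E'
from workcell import robot, optics, models
import cv2,numpy as np
for n in ("scene","top"):
    im=optics.capture(n); cv2.imwrite(f"pics/{n}0.png",im[:,:,::-1])
    c=optics.get_calibration(n); R=cv2.Rodrigues(np.array(c["rvec"]))[0]
    print(n,{k:np.round(v,3).tolist() for k,v in c.items()}, "cam at",(-R.T@np.array(c["tvec"])).round(3))
    for t in ("rack","mouth1","lid1","cell_1","std"):
        for d in models.cut_out(t,n)[:3]: print(t,round(d["confidence"],2),np.round(d["extent"]))
    if n=="scene": a=im
    else: cv2.imwrite("pics/both.png",np.hstack([a,im])[:,:,::-1])
print(robot.get_obs())
E
```

```text
pics
scene {'fov_y': 49.404, 'cx': 276.7, 'cy': 211.047, 'D': [-0.073, 0.0, 0.0, 0.0, 0.0], 'rvec': [2.122, -0.433, 0.264], 'tvec': [-0.53, 0.148, 1.217]} cam at [ 0.092 -1.061  0.806]
rack 0.61 [293. 265.  39.  92.]
mouth1 0.75 [282. 254.  15.  24.]
mouth1 0.5 [283. 238.  11.  29.]
mouth1 0.45 [281. 269.  16.  30.]
lid1 0.62 [297. 251.  23.  18.]
lid1 0.59 [281. 232.  13.  15.]
lid1 0.59 [283. 271.  15.  15.]
cell_1 0.79 [340. 254.  20.  21.]
cell_1 0.77 [303. 291.  22.  25.]
cell_1 0.66 [298. 252.  19.  18.]
std 0.78 [348. 222.  17.  26.]
top {'fov_y': 50.676, 'cx': 278.281, 'cy': 204.475, 'D': [-0.088, 0.0, 0.0, 0.0, 0.0], 'rvec': [2.188, -2.148, 0.155], 'tvec': [-0.056, 0.575, 1.132]} cam at [ 0.434 -0.022  1.194]
rack 0.64 [354. 232.  98.  69.]
mouth1 0.8 [349. 237.  21.  17.]
mouth1 0.65 [330. 231.  17.  20.]
mouth1 0.64 [368. 249.  23.  20.]
lid1 0.58 [312. 220.   8.  15.]
lid1 0.53 [349. 237.  13.  13.]
lid1 0.49 [365. 246.  12.  14.]
cell_1 0.74 [393. 237.  20.  15.]
cell_1 0.7 [348. 142.  16.  17.]
cell_1 0.67 [350. 178.  21.  16.]
std 0.61 [312. 141.  18.  21.]
{'time': 0.6, 'q': array([ 1.17982652,  0.41108088, -0.01265852,  1.59619812,  0.00560637,
        1.13429989, -0.08223015]), 'qd': array([-0.00228125,  0.00085032,  0.00170318, -0.00012349, -0.00126291,
        0.00123895,  0.00100991]), 'joint_efforts': array([-1.18024956e-03, -6.00085831e+01,  6.79922104e-01, -2.99621236e+01,
        1.37020473e-02,  2.03605137e-03, -1.95992692e-05]), 'eef_pos': array([ 0.19821293, -0.59274327,  0.2313104 ]), 'tcp_rot': array([ 2.65356867e-05,  9.87010207e-01,  1.60657556e-01, -5.03884119e-06]), 'wrist_force': array([ 0.90990753, -0.20744717, -0.07164832]), 'wrist_torque': array([-0.04563467, -0.0182823 ,  0.03144426]), 'grip_force': 0.0, 'grip_width': 0.9991489686805322}
```

View pics/scene0.png

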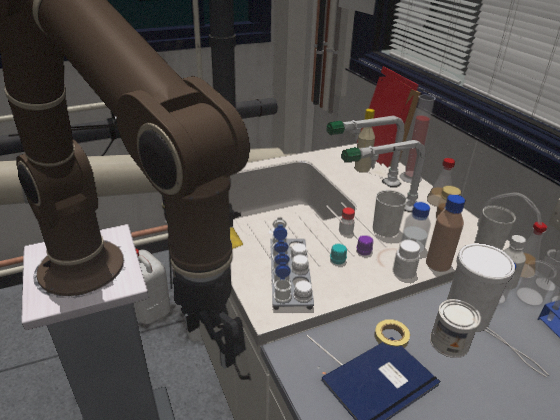

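View pics/top0.png

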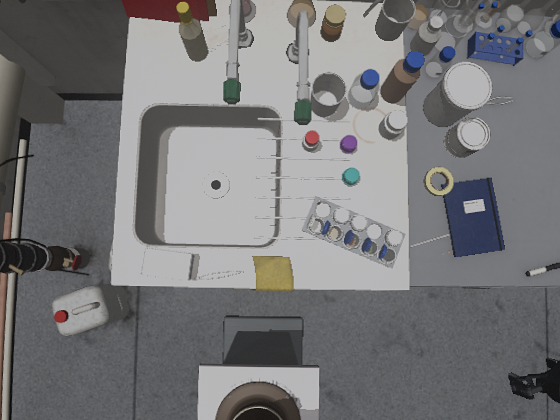

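```bash
cat > h.py <<'E'
from workcell import robot, optics, models
import cv2,numpy as np
from scipy.spatial.transform import Rotation as Ro
def cam(c):
    f=210/np.tan(np.radians(c["fov_y"])/2)
    return np.array([[f,0,c["cx"]],[0,f,c["cy"]],[0,0,1.]]),np.array(c["D"],float),cv2.Rodrigues(np.array(c["rvec"],float))[0],np.array(c["tvec"],float)
def ray(c,p):
    K,D,R,t=cam(c); u=cv2.undistortPoints(np.array(p,float).reshape(-1,1,2),K,D).reshape(-1,2)
    d=np.c_[u,np.ones(len(u))]@R
    return -R.T@t,d
def atz(c,p,z):
    o,d=ray(c,p); return o+d*((z-o[2])/d[:,2])[:,None]
def proj(c,P):
    K,D,R,t=cam(c); return cv2.projectPoints(np.array(P,float).reshape(-1,1,3),cv2.Rodrigues(R)[0],t,K,D)[0].reshape(-1,2)
def down(yaw):  # tool z down; tool y (finger line) at world angle yaw
    y=np.array([np.cos(yaw),np.sin(yaw),0]);z=np.array([0,0,-1.]);x=np.cross(y,z)
    return Ro.from_matrix(np.c_[x,y,z]).as_quat(scalar_first=True)
E
python3 - <<'E'
from h import *
c=optics.get_calibration("top")
print(atz(c,[[354,232],[303,235],[317,197],[404,238],[393,266]],0.026).round(3))
print(atz(c,[[315,226],[387,254],[232,92],[303,112]],0.06).round(3))
w=optics.get_calibration("wrist");o,d=ray(w,[[280,210]]);print(w["fov_y"],o,d)
o=robot.get_obs();T=Ro.from_quat(o["tcp_rot"],scalar_first=True).as_matrix();print(T.round(3))
im=cv2.imread("pics/top0.png")[180:280,290:420];cv2.imwrite("pics/c1.png",cv2.resize(im,None,fx=6,fy=6,interpolation=cv2.INTER_CUBIC))
for yaw in np.linspace(-3,3,9):
    q=robot.inverse_kinematics([0.36,-0.25,0.4],down(yaw));print(yaw,None if q is None else np.round(q,2))
E
```

```text
[[ 0.507 -0.248  0.026]
 [ 0.497 -0.112  0.026]
 [ 0.599 -0.148  0.026]
 [ 0.494 -0.382  0.026]
 [ 0.419 -0.352  0.026]]
[[ 0.519 -0.14   0.06 ]
 [ 0.45  -0.327  0.06 ]
 [ 0.873  0.084  0.06 ]
 [ 0.822 -0.106  0.06 ]]
67.04090803547322 [ 0.27241963 -0.56778808  0.37387446] [[-0.30024346 -0.10485612 -0.94818783]]
[[ 0.948  0.317 -0.   ]
 [ 0.317 -0.948 -0.   ]
 [-0.     0.    -1.   ]]
-3.0 [ 0.58 -0.02 -0.08  1.74 -0.    1.42 -2.5 ]
-2.25 [ 0.63 -0.01 -0.13  1.73 -0.    1.42 -1.75]
-1.5 [ 0.69 -0.01 -0.19  1.73 -0.    1.42 -1.  ]
-0.75 [ 0.81 -0.01 -0.31  1.73 -0.    1.42 -0.25]
0.0 [ 0.93  0.   -0.42  1.72  0.    1.42  0.5 ]
0.75 [ 1.    0.01 -0.5   1.72  0.    1.42  1.25]
1.5 [ 1.07  0.01 -0.57  1.71  0.01  1.42  2.  ]
2.25 [-0.76 -0.22  1.09  1.79  0.2   1.46  2.54]
3.0 [ 0.56 -0.02 -0.06  1.74 -0.    1.42 -2.79]
```

View pics/c1.png

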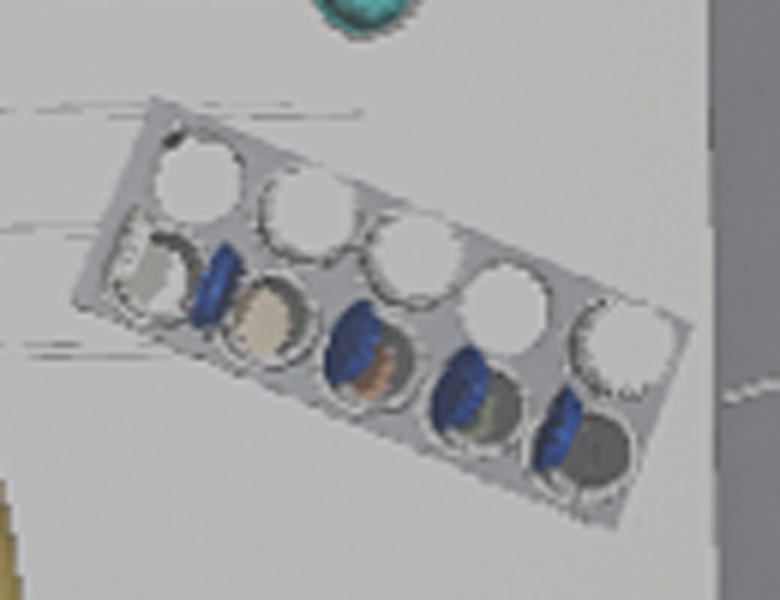

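Run:
```python
from h import *
yaw=-1.92
ims=[]
import pickle;out=[]
for p in ([0.44,-0.225,0.24],[0.47,-0.31,0.24]):
    robot.move_ptp(p,down(yaw)) 
    c=optics.get_calibration("wrist");im=optics.capture("wrist")
    out.append((c,im)); ims.append(im)
    o=robot.get_obs();print(o["time"],o["eef_pos"],o["q"].round(2),o["wrist_force"].round(2))
    for t in ("mouth1","cell_1","lid1"):
        print(t,[(round(d["confidence"],2),np.round(d["extent"]).tolist()) for d in models.cut_out(t,"wrist")[:6]])
pickle.dump(out,open("w.pkl","wb"))
for i,im in enumerate(ims): cv2.imwrite(f"pics/w{i}.png",cv2.resize(im[:,:,::-1],(800,600),interpolation=cv2.INTER_CUBIC))
```

```text
2.2667 [ 0.43972071 -0.22606363  0.23996768] [ 0.52  0.19 -0.16  1.89  0.04  1.07 -1.58] [-0.17  0.31 -0.86]
mouth1 [(0.88, [207.0, 138.0, 74.0, 52.0]), (0.88, [270.0, 137.0, 43.0, 47.0]), (0.85, [168.0, 136.0, 72.0, 52.0]), (0.85, [366.0, 140.0, 51.0, 44.0]), (0.72, [320.0, 139.0, 48.0, 47.0])]
cell_1 [(0.94, [372.0, 94.0, 49.0, 44.0]), (0.58, [274.0, 87.0, 46.0, 48.0]), (0.57, [225.0, 86.0, 48.0, 42.0])]
lid1 [(0.93, [187.0, 138.0, 32.0, 46.0]), (0.87, [255.0, 140.0, 13.0, 36.0]), (0.79, [307.0, 143.0, 21.0, 39.0]), (0.75, [354.0, 142.0, 13.0, 44.0]), (0.56, [146.0, 140.0, 22.0, 40.0])]
2.9167 [ 0.46974852 -0.31000624  0.23947952] [ 0.59  0.3  -0.11  1.73  0.04  1.11 -1.46] [-0.03  0.25 -0.55]
mouth1 [(0.87, [147.0, 192.0, 86.0, 51.0]), (0.82, [296.0, 195.0, 48.0, 52.0]), (0.72, [253.0, 193.0, 48.0, 55.0]), (0.65, [204.0, 193.0, 49.0, 51.0])]
cell_1 [(0.98, [148.0, 35.0, 54.0, 54.0]), (0.86, [211.0, 143.0, 49.0, 44.0]), (0.83, [302.0, 149.0, 41.0, 43.0]), (0.71, [164.0, 144.0, 49.0, 43.0])]
lid1 [(0.97, [186.0, 201.0, 8.0, 38.0]), (0.93, [84.0, 197.0, 27.0, 40.0]), (0.91, [280.0, 202.0, 13.0, 37.0]), (0.78, [237.0, 200.0, 13.0, 38.0]), (0.69, [122.0, 199.0, 37.0, 42.0])]
```

View pics/w0.png

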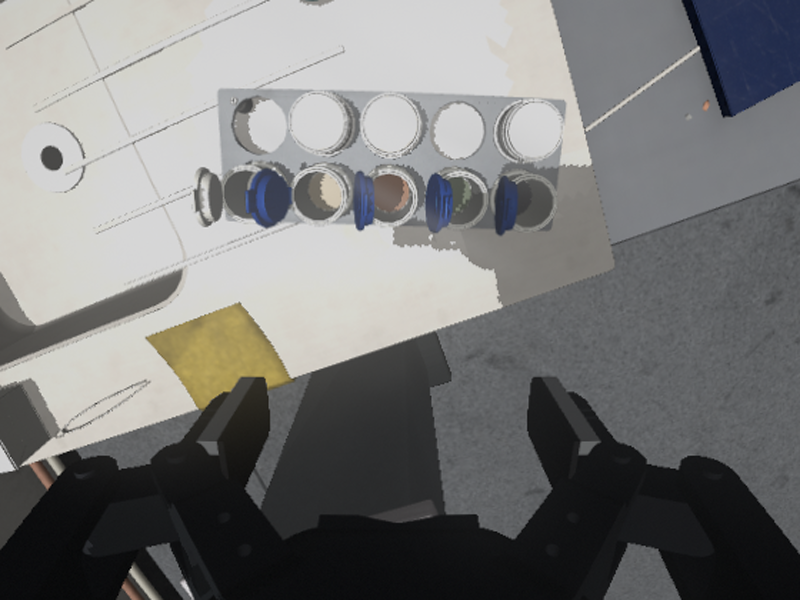

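View pics/w1.png

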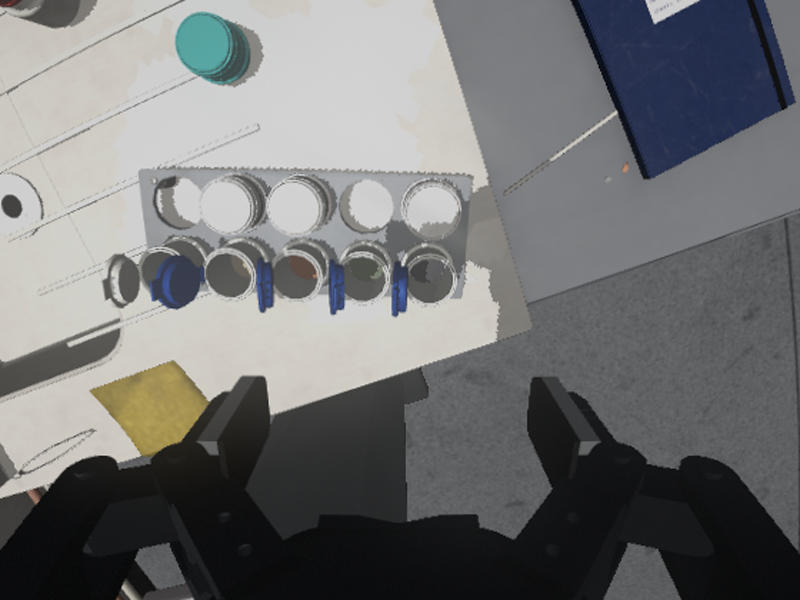

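```bash
cat > fit.py <<'E'
from h import *
import pickle
from scipy.optimize import least_squares
V=pickle.load(open("w.pkl","rb"))
def W(p,L): # rack-local -> world
    c,s=np.cos(p[2]),np.sin(p[2]); L=np.atleast_2d(np.array(L,float))
    return np.c_[p[0]+c*L[:,0]-s*L[:,1],p[1]+s*L[:,0]+c*L[:,1],L[:,2]]
yv=[.1,.05,0,-.05,-.1]
def lidpts(k,th):
    a=np.linspace(0,2*np.pi,60);P=[]
    for z in (0,.0035):
        P+= [(.0195*np.sin(t),21.5e-3-.0195*np.cos(t),z) for t in a]; P+=[(.006,.046,z),(-.006,.046,z)]
    P=np.array(P); r=P[:,1]; z=P[:,2]
    return np.c_[-.025+P[:,0], yv[k]+.0215-(r*np.cos(th)-z*np.sin(th)), .06+r*np.sin(th)+z*np.cos(th)]
E
python3 - <<'E'
from fit import *
s=0.7
obs=[{"c":[(-.05,-.131,551,231),(.05,.131,219,90),(.05,-.131,566,100)],"r":[(1,322,193),(2,393,196),(4,527,200)]},
     {"c":[(.05,.131,140,170),(.05,-.131,472,176),(-.05,-.131,462,298)],"r":[(1,229,271),(2,297,271),(3,363,271),(4,433,274)]}]
def res(p):
    e=[]
    for (c,_),o in zip(V,obs):
        L=[(a,b,p[3]) for a,b,*_ in o["c"]]+[(-.025,yv[k],p[4]) for k,*_ in o["r"]]
        uv=[q[-2:] for q in o["c"]]+[q[-2:] for q in o["r"]]
        e.append(proj(c,W(p,L))-np.array(uv)*s)
    return np.vstack(e).ravel()
f=least_squares(res,[.507,-.248,-.35,.026,.06],loss="soft_l1")
print(f.x.round(4));print(f.fun.reshape(-1,2).round(1).tolist())
p=f.x[:3];np.save("p.npy",p)
big=[]
for (c,im) in V:
    v=cv2.resize(im[:,:,::-1],None,fx=2,fy=2)
    hsv=cv2.cvtColor(im,cv2.COLOR_RGB2HSV);blue=(hsv[...,0]>105)&(hsv[...,0]<130)&(hsv[...,1]>120)
    for k in range(5):
        best=[]
        if k:
          for th in np.arange(.7,2.1,.02):
            m=np.zeros(blue.shape,np.uint8);h=cv2.convexHull(proj(c,W(p,lidpts(k,th))).round().astype(np.int32));cv2.fillConvexPoly(m,h,1)
            x,y,w,hh=cv2.boundingRect(h);roi=np.zeros_like(m);roi[y-8:y+hh+8,max(0,x-14):x+w+14]=1
            best.append(((m&blue).sum()/((m|(blue&(roi>0))).sum()),th))
          iou,th=max(best)
        else: iou,th=0,1.9
        print(k+1,round(iou,2),round(th,2))
        h=cv2.convexHull(proj(c,W(p,lidpts(k,th))).astype(np.float32));cv2.polylines(v,[(h*2).astype(np.int32)],True,(0,255,0),1)
        a=np.linspace(0,6.28,40);r=proj(c,W(p,np.c_[-.025+.019*np.cos(a),yv[k]+.019*np.sin(a),0*a+.06]))
        cv2.polylines(v,[(r*2).astype(np.int32)[:,None]],True,(0,0,255),1)
    r=proj(c,W(p,[(.05,.131,.026),(.05,-.131,.026),(-.05,-.131,.026),(-.05,.131,.026)]));cv2.polylines(v,[(r*2).astype(np.int32)[:,None]],True,(255,0,255),1)
    big.append(v)
cv2.imwrite("pics/ov.png",np.vstack([big[0][100:400,150:900],big[1][200:500,80:830]]))
E
```

```text
[ 0.5077 -0.2451 -0.3787  0.0203  0.047 ]
[[0.1, -0.8], [-0.1, -0.9], [0.3, -0.7], [-0.4, 1.1], [-2.2, 0.2], [-0.9, 0.6], [-0.0, -1.1], [-0.2, -0.8], [0.6, -0.8], [4.3, -0.2], [1.7, 0.9], [1.0, 2.1], [-2.3, 1.2]]
1 0 1.9
2 0.18 1.84
3 0.13 1.32
4 0.22 1.36
5 0.14 1.6
1 0 1.9
2 0.12 1.84
3 0.26 1.36
4 0.42 1.32
5 0.38 1.54
```

View pics/ov.png

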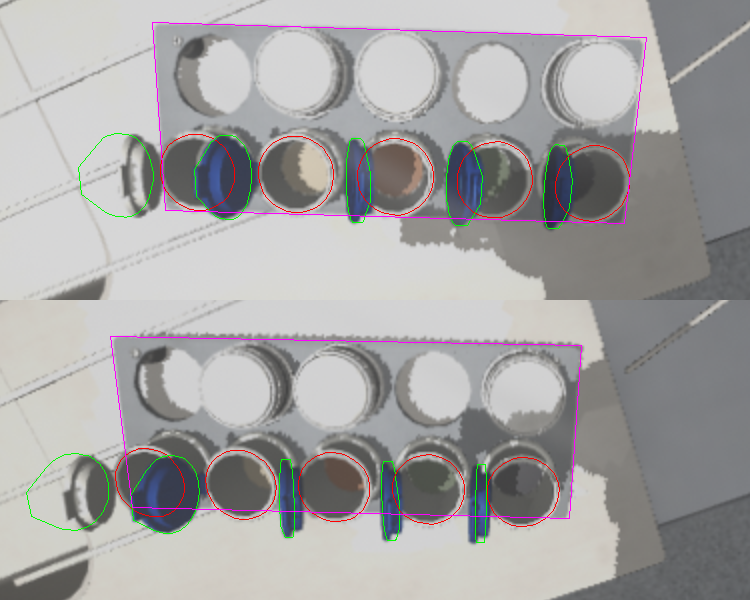

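Run:
```python
from fit import *
s=0.7
obs=[{"c":[(-.05,-.131,551,231),(.05,.131,219,90),(.05,-.131,566,100)],"r":[(1,322,193),(2,393,196),(4,527,200)]},
     {"c":[(.05,.131,140,170),(.05,-.131,472,176),(-.05,-.131,462,298)],"r":[(1,229,271),(2,297,271),(3,363,271),(4,433,274)]}]
def res(p,sel=(0,1),use=("c","r")):
    e=[]
    for i in sel:
        c=V[i][0]
        for u in use:
            for q in obs[i][u]:
                L=(q[0],q[1],.026) if u=="c" else (-.025,yv[q[0]],.06)
                e.append(proj(c,W(p,L))[0]-np.array(q[-2:])*s)
    return np.ravel(e)
for a in [((0,1),("c","r")),((0,),("c","r")),((1,),("c","r")),((0,1),("c",)),((0,1),("r",))]:
    f=least_squares(res,[.507,-.248,-.35],args=a,loss="soft_l1");print(a,f.x.round(4),f.fun.round(1).tolist())
    if a==((0,1),("c","r")): np.save("p.npy",f.x)
```

```text
((0, 1), ('c', 'r')) [ 0.5089 -0.246  -0.3826] [1.9, -0.8, -1.7, -3.6, 2.8, -2.2, -2.2, 0.6, -2.1, 0.0, 2.9, 0.9, -2.4, -2.7, 1.2, -1.4, 1.5, -0.1, 0.3, 1.5, -0.6, 2.8, 0.4, 4.2, -1.2, 3.5]
((0,), ('c', 'r')) [ 0.5082 -0.2459 -0.3834] [1.9, -0.1, -1.5, -3.0, 2.8, -1.4, -2.1, 1.3, -2.0, 0.7, 2.9, 1.7]
((1,), ('c', 'r')) [ 0.5103 -0.2465 -0.3803] [-2.7, -3.8, 1.2, -3.1, 1.7, -1.5, 0.2, 0.2, -0.7, 1.4, 0.5, 2.7, -1.1, 2.0]
((0, 1), ('c',)) [ 0.5071 -0.2441 -0.377 ] [1.1, 0.6, -2.8, -0.5, 1.3, -0.6, -3.3, 0.2, -0.2, 0.1, 0.7, 1.2]
((0, 1), ('r',)) [ 0.5105 -0.247  -0.3697] [-1.6, -0.6, -1.4, -1.8, 3.8, -2.2, 0.7, 0.4, -0.1, 1.1, 1.0, 1.9, -0.5, 0.7]
```

```bash
cat > mv.py <<'E'
from fit import *
p=np.load("p.npy"); Q=down(p[2]); HY=[y+.0215 for y in yv]; XO=-.027
def tgt(y,h): return W(p,[(XO,y,.06+h)])[0]
def go(y,h,rate=.12,log=True):
    robot.move_straight(tgt(y,h),Q,rate=rate)
    o=robot.get_obs(); e=(o["eef_pos"]-tgt(y,h))*1e3
    if log: print(f"y{y*1e3:.0f} h{h*1e3:.1f} t{o['time']:.2f} F{o['wrist_force'].round(1)} err{e.round(1)}")
    return o["wrist_force"]
def swing(k):
    H=HY[k]+.011  # TCP y that puts the leading edge over the hinge
    go(H+.004,.028); go(H-.018,.021,.08); go(H-.027,.0095,.06)
E
python3 - <<'E'
from mv import *
robot.move_straight([.47,-.31,.28],rate=.2)
robot.set_gripper(0.0)
robot.move_ptp(W(p,[(XO,.175,.17)])[0],Q)
go(.175,.028); swing(0); go(HY[0]-.016,.028)
cv2.imwrite("pics/s1.png",optics.capture("wrist")[:,:,::-1])
E
```

```text
y175 h28.0 t6.08 F[ 0.7  0.  -0.2] err[ 0.5 -0.1  0.6]
y136 h28.0 t6.54 F[ 0.3  0.4 -0.2] err[ 0.3 -0.2  0.5]
y114 h21.0 t6.98 F[-0.2 -0.4  0.8] err[-0.4 -0.5 -0.3]
y106 h9.5 t7.38 F[ 0.4 -0.   0. ] err[-0.5 -0.3 -0.5]
y106 h28.0 t7.68 F[0.5 0.1 0.6] err[ 0.4 -0.3  0.6]
```

View pics/s1.png

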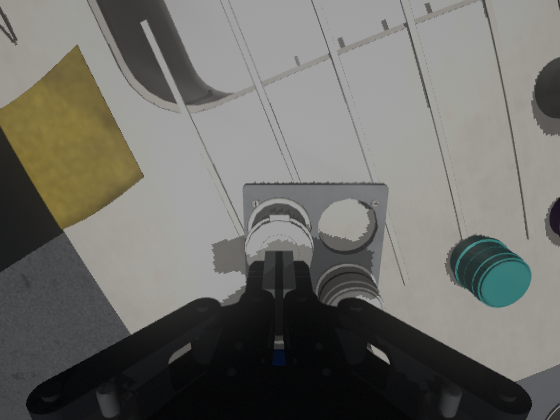

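Run:
```python
from mv import *
c=optics.get_calibration("wrist")
for n,P in [("mouth1",(-.025,.1,.06)),("hinge",(-.025,.1215,.06)),("hole top",(-.025,.1,.026)),("far hole",(.025,.1,.026)),("lid c down .2",W(p,lidpts(0,.2).mean(0)[None])[0]),("up 1.6",None)]:
    if n.startswith("lid"): q=lidpts(0,.2).mean(0)
    elif P is None: q=lidpts(0,1.6).mean(0)
    else: q=P
    print(n,proj(c,W(p,q)).round())
im=cv2.imread("pics/s1.png")[170:310,200:400];cv2.imwrite("pics/s1c.png",cv2.resize(im,None,fx=4,fy=4,interpolation=cv2.INTER_CUBIC))
```

```text
mouth1 [[282. 252.]]
hinge [[282. 218.]]
hole top [[281. 231.]]
far hole [[353. 230.]]
lid c down .2 [[282. 256.]]
up 1.6 [[282. 229.]]
```

View pics/s1c.png

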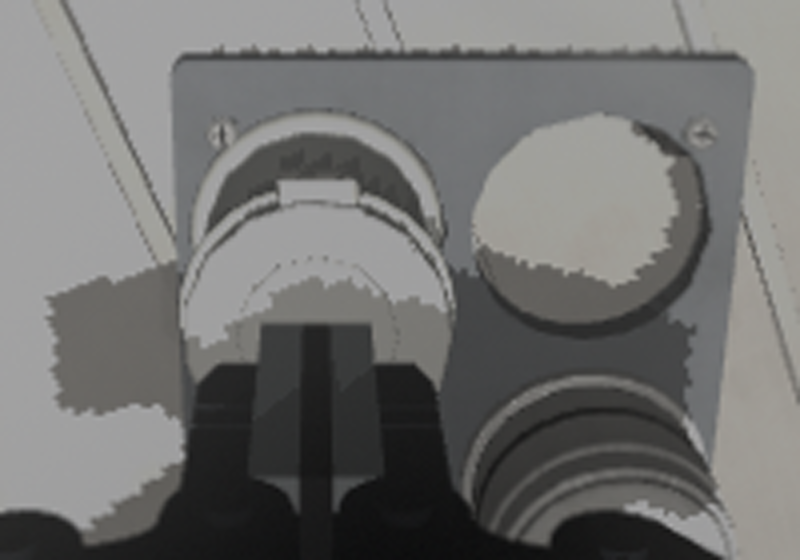

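Run:
```python
from mv import *
for k in range(1,5):
    swing(k); go(HY[k]-.016,.028)
go(HY[4]-.016,.08,.2)
go(.02,.2,.25)
c=optics.get_calibration("wrist");im=optics.capture("wrist");pickle.dump((c,im),open("w2.pkl","wb"))
t=optics.capture("top");tc=optics.get_calibration("top")
cv2.imwrite("pics/s2.png",np.vstack([im[:,:,::-1][60:360,:],cv2.resize(t[180:280,290:430,::-1],(560,300))]))
```

```text
y87 h28.0 t8.04 F[ 0.4 -0.6 -0.7] err[-0.5 -0.7 -0.4]
y64 h21.0 t8.48 F[ 0.4 -0.6 -0.3] err[-0.5 -0.6 -0.3]
y56 h9.5 t8.88 F[ 0.6 -0.4  0.1] err[-0.5 -0.2 -0.5]
y56 h28.0 t9.18 F[ 0.   0.2 -0.1] err[ 0.7 -0.1  0.7]
y37 h28.0 t9.49 F[0.7 0.7 1. ] err[-0.6 -0.7 -0.4]
y15 h21.0 t9.93 F[-0.1 -0.2  0.1] err[-0.5 -0.6 -0.3]
y6 h9.5 t10.32 F[ 0.4 -0.8  0.6] err[-0.5 -0.1 -0.5]
y5 h28.0 t10.63 F[-0.6 -0.2 -0.2] err[ 0.6 -0.2  0.7]
y-14 h28.0 t10.94 F[ 0.6 -0.2  0.1] err[-0.6 -0.6 -0.4]
y-36 h21.0 t11.38 F[ 0.6 -0.   0. ] err[-0.5 -0.5 -0.3]
y-45 h9.5 t11.78 F[-0.1  1.1  0.2] err[-0.4 -0.1 -0.5]
y-45 h28.0 t12.08 F[-0.   0.3 -0.2] err[ 0.6 -0.3  0.7]
y-64 h28.0 t12.39 F[ 0.1 -0.1  0.7] err[-0.6 -0.5 -0.5]
y-86 h21.0 t12.83 F[0.6 0.1 0.2] err[-0.6 -0.5 -0.4]
y-95 h9.5 t13.22 F[-0.7 -0.3  0.1] err[-0.4 -0.1 -0.5]
y-95 h28.0 t13.53 F[-1.1  0.3  1. ] err[ 0.7 -0.3  0.8]
y-95 h80.0 t13.94 F[-0.6 -0.6 -0.1] err[ 0.1 -0.2  0.3]
y20 h200.0 t14.76 F[-0.9  0.2 -0.4] err[-1.2 -0.9 -1.5]
```

View pics/s2.png

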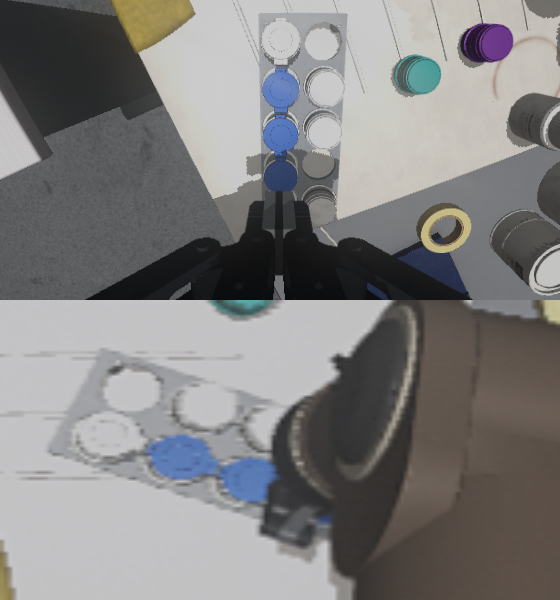

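```bash
cat > press.py <<'E'
from mv import *
def press(k,fmax=14,hmin=-.001):
    y=HY[k]-.030; go(y,.03,.25,False); go(y,.011,.1,False); tr=[]
    for h in np.arange(.009,hmin,-.00075):
        go(y,h,.02,False); robot.dwell(.03); o=robot.get_obs(); F=o["wrist_force"]
        tr.append((round(h*1e3,1),round((o["eef_pos"][2]-.06)*1e3,1),round(F[2],1)))
        if F[2]>fmax: break
    print(k+1,tr,F.round(1),round(robot.get_obs()["time"],1)); go(y,.03,.15,False)
E
python3 - <<'E'
from press import *
press(0)
E
```

```text
1 [(np.float64(9.0), np.float64(9.4), np.float64(0.7)), (np.float64(8.2), np.float64(8.3), np.float64(0.5)), (np.float64(7.5), np.float64(7.7), np.float64(3.2)), (np.float64(6.7), np.float64(6.9), np.float64(4.3)), (np.float64(6.0), np.float64(6.1), np.float64(4.3)), (np.float64(5.2), np.float64(5.3), np.float64(4.7)), (np.float64(4.5), np.float64(4.5), np.float64(4.5)), (np.float64(3.7), np.float64(3.7), np.float64(4.6)), (np.float64(3.0), np.float64(3.3), np.float64(7.9)), (np.float64(2.2), np.float64(3.0), np.float64(13.1)), (np.float64(1.5), np.float64(2.8), np.float64(18.0))] [-4.5 -3.  18. ] 19.2
```

Run:
```python
from press import *
np.set_printoptions(legacy='1.25')
for k in range(1,5): press(k,12)
go(HY[4]-.03,.1,.2)
robot.move_straight([.42,-.30,.30],rate=.25)
robot.move_ptp([.44,-.29,.27],down(-1.92))
im=optics.capture("wrist");cv2.imwrite("pics/end.png",im[:,:,::-1]);print(robot.get_obs()["time"])
```

```text
2 [(9.0, 9.2, 0.2), (8.2, 8.4, -1.0), (7.5, 7.8, 3.6), (6.7, 6.9, 4.7), (6.0, 6.1, 5.2), (5.2, 5.3, 4.6), (4.5, 4.5, 3.5), (3.7, 3.8, 4.2), (3.0, 3.3, 7.8), (2.2, 3.0, 11.9), (1.5, 2.8, 17.3)] [-4.8 -3.5 17.3] 23.4
3 [(9.0, 9.2, -0.1), (8.2, 8.4, -0.1), (7.5, 7.8, 3.4), (6.7, 7.0, 5.3), (6.0, 6.1, 5.7), (5.2, 5.3, 5.0), (4.5, 4.6, 5.2), (3.7, 3.8, 4.1), (3.0, 3.3, 7.6), (2.2, 3.0, 12.9)] [-2.4 -3.7 12.9] 27.2
4 [(9.0, 9.3, -0.5), (8.2, 8.4, -0.2), (7.5, 7.8, 3.6), (6.7, 7.0, 5.5), (6.0, 6.1, 4.8), (5.2, 5.3, 5.7), (4.5, 4.6, 3.9), (3.7, 3.8, 5.5), (3.0, 3.3, 7.7), (2.2, 3.1, 12.4)] [-3.  -2.1 12.4] 31.1
5 [(9.0, 9.3, 0.3), (8.2, 8.4, -0.1), (7.5, 7.8, 3.4), (6.7, 7.0, 4.4), (6.0, 6.1, 5.1), (5.2, 5.4, 4.1), (4.5, 4.6, 5.2), (3.7, 3.8, 3.9), (3.0, 3.3, 7.7), (2.2, 3.0, 12.0)] [-3.1 -2.4 12. ] 34.9
y-109 h100.0 t35.77 F[-0.9 -1.  -0.2] err[-0.3  0.3 -0.5]
37.9417
```

View pics/end.png

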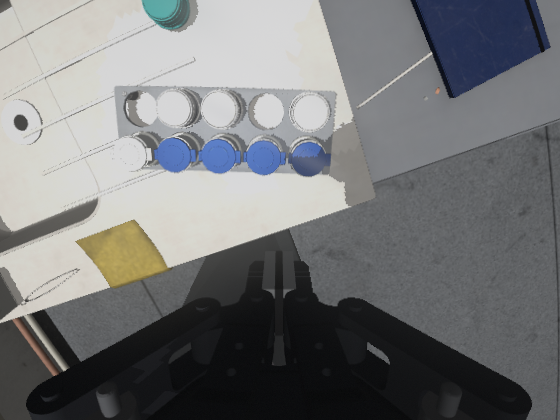

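All five lids are shut and level (white at (133,153), blue to (308,157)); cells are in place and the arm is clear.

```bash
python3 -c "
from workcell import robot
print(robot.job_done())"
```

```text
the job is handed in; nothing more can be done
None
```

I swung the five lids down in order from the white-lidded blank and pressed each one home with at most about 18 N. The last picture shows all five shut and the cells in place, and I handed the job in at about 38 s; the hand-in returned no verdict.

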